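# Load a roller behind a ratchet-braked gate

## Task

Put the steel roller away in the bay: push the brake lever round to its third and last notch so that it stays there by itself with the gate wide open, then roll the roller along the bench, without lifting it, into the bay until it rests against the backstop. Then press the release button on top of the lever's pivot and keep it down until the lever has sprung all the way back and the gate is fully shut behind the roller. Leave the things lying round about where they are.

Things in the scene. Friction and masses are not known exactly. Their poses are not given: they have to be found in the camera images.
- roller_bay: Grey bay fixed on the bench. Origin on the bench, mid-lane under the shut gate; +y = rolling direction, +x across the lane to the pivot side. Lane: bare bench, 154 mm wide between cheeks (40 mm high, y = 33 to 75 mm, the -x one flared at its front); backstop face at y = 67 mm, 46 mm high; nothing above. Pivot pedestal 70 mm diameter at x = 112 mm, y = 0, 90 mm high with hub and button.
- brake_lever (a joint): Lever and gate angle about the vertical pivot, anticlockwise from above. 0 = shut: 8 mm blade (12 to 46 mm high) reaches 150 mm along the bay's -x, handle along -y. Ratchets into notches at 0.52, 1.05 and 1.57 (push to about 0.05 past each; stop at 1.69) and stays. At 1.57 the blade points along -y beside the lane, handle along +x. Spring return 0.1 to 0.26 N m.
- lever_grip (a point): Middle of the lever's round black rubber grip (20 mm diameter, horizontal, 85 mm long, its axis 55 mm above the bench), 85 mm from the pivot axis; it moves with the lever.
- lever_hinge (a point): Point on the lever's vertical pivot axis, 55 mm above the bench.
- gate_tip (a point): Free end of the gate blade, at its middle height, 150 mm from the pivot axis; it moves with the lever.
- release_button (a joint): Travel of the release button in m: 0 = up, 0.010 = fully down. From about 0.007 the pawl is free. It dips a little by itself as the lever ratchets. Pressing takes about 4 to 6 N.
- button_top (a point): Middle of the top of the black round release button (26 mm diameter) on the pivot axis, 90 mm above the bench when up; pressed straight down. Held down, the lever takes about 1.5 s to swing shut from the last notch; let go early, it catches in a lower notch.
- roller: Plain steel roller, 55 mm diameter, 112 mm long over its short axle stubs (body 100 mm), 0.6 kg, lying on the bench. Origin at its centre, own x along its axis; y and z turn with it as it rolls. It lies in front of the bay, roughly square to the lane.
- flux_bottle: Bystander: small white bottle with red needle cap, 37 mm diameter, 96 mm high, origin at its underside.
- tape_black: Bystander: roll of black tape lying flat, 65 mm diameter, 18 mm high, origin at its underside.
- spool_white: Bystander: spool of white wire with black flanges, 56 mm diameter, 22 mm high, origin at its underside.
- spanner: Bystander: chrome combination spanner, 133 mm long, 8 mm thick, lying flat, origin at its underside.

How it is judged:
By the outcome, as a careful person would: the job done as asked, in the order asked, and still so for the second after the job is handed in, with the robot touching nothing.
It also fails if it takes over 72 s, if anything falls off the work surface, if the arm or the gripper's body presses on something with over 40 N, if the wrist force passes 120 N, or if a joint passes its speed limit or range.

## Robot

A 7-joint arm with a two-finger parallel gripper is mounted at the origin on a cart in front of the work surface, level with it; the furniture and walls round the work are solid. World frame = base frame: x ahead of the robot, y to its left, z up, the work surface at z = 0. Lengths are in m, angles in rad, forces in N, time in s.
With the tool pointing down it reaches from about 0.425 to 0.925 m from the base axis. Payload 6.8 kg.
Tool frame: the origin (TCP) lies midway between the tips of the shut fingers; the grasp point (between the pads) lies 19 mm behind it; z points along the fingers, y is the line along which they close (so a half turn about z gives the same grasp; the last joint's range is limited). The gripper opens to 85 mm and grips with 20 to 120 N. Pads are 22 mm wide; open, the fingers measure 114 mm over their backs; the gripper's body (76 mm by 85 mm) begins 54 mm behind the grasp point. The pads swing forward as they close: fully open they stand 13 mm farther back than shut.
Start: joints at [1.188, 0.477, 0.022, 1.555, -0.011, 1.109, -0.083], TCP at [0.183, -0.65, 0.231] pointing down, gripper open.
Joint ranges: [-2.96, 2.96], [-0.34, 2.1], [-1.41, 1.46], [0.24, 2.44], [-1.37, 4.51], [0.17, 1.92], [-2.96, 2.96]. Speed limits (rad/s): [2.39, 2.39, 3.14, 3.14, 3.14, 3.14, 3.14].

## Interface

Orientations are given as a unit quaternion [x, y, z, w].
In Python, from cell import env gives the robot as it stands.
- The arm moves only by the tool arm_command, never from a script. Its argument "moves" is text: rows parted by semicolons, each of 7 numbers parted by spaces: the closure, from 0 (fully open) to 1 (shut), then the shift along the tool's x, y, z scaled (see below), then the turn, a rotation vector about the tool's x, y, z scaled (see below). A call has 1 to 20 rows; each row is the pose to reach, as a shift and turn from the pose commanded when the call began, along the tool's axes at that moment, turning the shorter way round; what a row does not reach only later rows make up. The controller multiplies each number of a shift by 250 mm and each number of a turn by 180 degrees. A row lasts 1/12 s, in which the tool goes at most 41.7 mm and 7.16 degrees, less where a joint would pass 70% of its speed; a pose out of reach is approached as far as the arm can. A call with a number of a shift or a turn outside -1 to 1 is refused whole. A call with a gripper value outside its range is refused whole. The fingers move at their own pace and stop on an object; the grip force is fixed at half the most. Time passes only in rows, so rows that repeat a pose let the fingers close. It gives the time, the measured TCP pose, the force, the opening and the grip force at its end, in the units of the state.
- env.get_obs(): the state, without advancing time (a new reading comes with each control period).
- env.grab_frame(name): name is "side" or "top"; returns the picture (400x640x3 uint8, blue, green, red); there is no depth.
- env.get_calibration(name): a dict with "intrinsics" (3x3 intrinsics, pixels), "k1" (the pictures are not rectified: a ray, as slopes to the right and down, at radius r is drawn at 1 + k1 r^2 times it, then the intrinsics apply), "view" (4x4, takes a point from world to camera coordinates). Camera axes: x right, y up, looking along -z (the intrinsics and any distortion apply to the point x, -y, -z); pixel columns grow to the right and rows downward; lengths in m; the calibration is good to about 2 mm. A picture is of the moment at which its call begins. get_calibration takes no time and is no camera call.
- env.close_job(): hands the job in; it is judged then, once.
The state is a dict: "clock": time; "joint_positions": joint angles; "joint_velocities": joint speeds; "joint_torque": joint torques, N m; "position": TCP position; "eef_rot": TCP orientation; "wrist_force": force on the tool from outside, world axes, zero at the start; "moment": the same for the moment, N m; "width": finger opening in m; "grasp_force": force on a finger pad.
Only numpy, scipy, OpenCV 4.12 (cv2) and the standard library are available. Lean on these libraries where they do the work, as an engineer would, in place of code of your own. Each camera call takes 0.05 s, during which the arm holds its last target. There are 200 camera calls.

## Working session

There is one attempt and no reset: what is moved stays moved. The work goes in short steps, Python scripts to look and compute and a tool call to move; the robot and the scene stay as the last step left them, time stands still between calls to the robot, and variables do not carry over. Pictures are saved under pics/ and viewed, at most 10 in all, crops included, and the job is handed in when it is done.

Besides the shell and the picture viewer there is one more tool, called after "Emit:" in YAML: its name, and indented under it one key for each argument. arm_command: Moves the arm, as the interface text tells. Shifts and turns lie within -1 to 1; 1 stands for 250 mm of shift or 180 degrees of turn. Its arguments: {"type":"object","properties":{"moves":{"type":"string"}},"required":["moves"]}

```bash
mkdir -p pics
python3 - <<'E'
from cell import env
import cv2
for n in ("side","top"):
    cv2.imwrite(f"pics/{n}0.png",env.grab_frame(n)); c=env.get_calibration(n); print(n,c)
print(env.get_obs())
E
```

```text
side {'intrinsics': array([[388.00095416,   0.        , 320.13031084],
       [  0.        , 388.00095416, 201.11109048],
       [  0.        ,   0.        ,   1.        ]]), 'k1': -0.030666147484573983, 'view': array([[-0.89331297, -0.44938842, -0.00648035,  0.48306593],
       [ 0.29331596, -0.59386925,  0.74918961, -0.147947  ],
       [-0.34052561,  0.66736   ,  0.66232389, -0.79804018],
       [ 0.        ,  0.        ,  0.        ,  1.        ]])}
top {'intrinsics': array([[373.81475688,   0.        , 324.34282215],
       [  0.        , 373.81475688, 191.68224623],
       [  0.        ,   0.        ,   1.        ]]), 'k1': -0.018488627435440847, 'view': array([[ 0.01128982, -0.99987985, -0.01062201,  0.08762389],
       [ 0.99588049,  0.01028761,  0.09008998, -0.53212037],
       [-0.08996988, -0.01159535,  0.99587698, -1.08534419],
       [ 0.        ,  0.        ,  0.        ,  1.        ]])}
{'clock': 0.1, 'joint_positions': array([ 1.18785231,  0.47769446,  0.02234526,  1.55633489, -0.01152943,
        1.10928369, -0.08307576]), 'joint_velocities': array([-0.00030596, -0.00145968, -0.00094318, -0.00340555,  0.00152067,
        0.00073413,  0.00146197]), 'joint_torque': array([ 4.47326587e-03, -5.97759748e+01,  1.61406722e+00, -2.81955385e+01,
        1.28859075e-02,  5.03716234e-03, -1.09596138e-05]), 'position': array([ 0.18304914, -0.64916605,  0.23044585]), 'eef_rot': array([ 9.90570145e-01,  1.37004208e-01, -1.53236357e-04, -7.81460526e-04]), 'wrist_force': array([0.27577886, 0.59879257, 0.04529863]), 'moment': array([ 0.03712211, -0.04059515,  0.01464555]), 'grasp_force': 0.0, 'width': 0.08537084200863417}
```

View pics/side0.png

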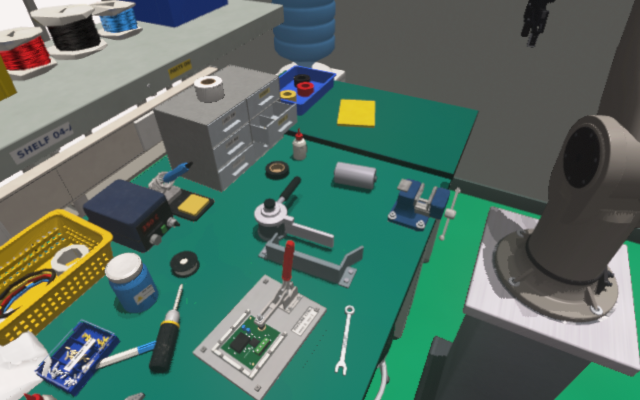

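View pics/top0.png

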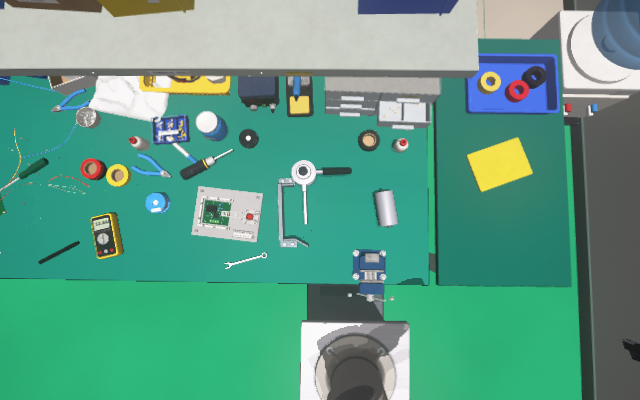

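The top view shows the pivot at (303,172), with the gate down to (305,222) and the handle right to (350,171). The roller is at (386,207), the tape at (369,141), the bottle at (400,145) and the spanner at (246,261). The bay axes are roughly parallel to the world axes. I'll zoom in to measure.

```bash
cat > h.py <<'E'
import numpy as np, cv2
from cell import env
def ray(n,u,v):
    c=env.get_calibration(n);K=c["intrinsics"];V=c["view"]
    p=cv2.undistortPoints(np.array([[[u,v]]],float),K,np.array([c["k1"],0,0,0,0.]))[0,0]
    R=V[:3,:3];return -R.T@V[:3,3],R.T@np.array([p[0],-p[1],-1])
def atz(n,u,v,z):
    o,d=ray(n,u,v);return (o+d*(z-o[2])/d[2]).round(4)
def proj(n,P):
    c=env.get_calibration(n);V=c["view"];q=np.atleast_2d(P)@V[:3,:3].T+V[:3,3]
    q=q*[1,-1,-1];return cv2.projectPoints(q[:,None],np.zeros(3),np.zeros(3),c["intrinsics"],np.array([c["k1"],0,0,0,0.]))[0][:,0]
def crop(src,dst,x0,y0,w,h,s):
    im=cv2.imread(src) if isinstance(src,str) else src
    cv2.imwrite(dst,cv2.resize(im[y0:y0+h,x0:x0+w],None,fx=s,fy=s,interpolation=cv2.INTER_CUBIC))
E
python3 -c "
from h import *
crop('pics/top0.png','pics/t1.png',265,125,150,145,4)
crop('pics/side0.png','pics/s1.png',240,120,160,170,3.5)"
```

```text
(no output)
```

View pics/t1.png

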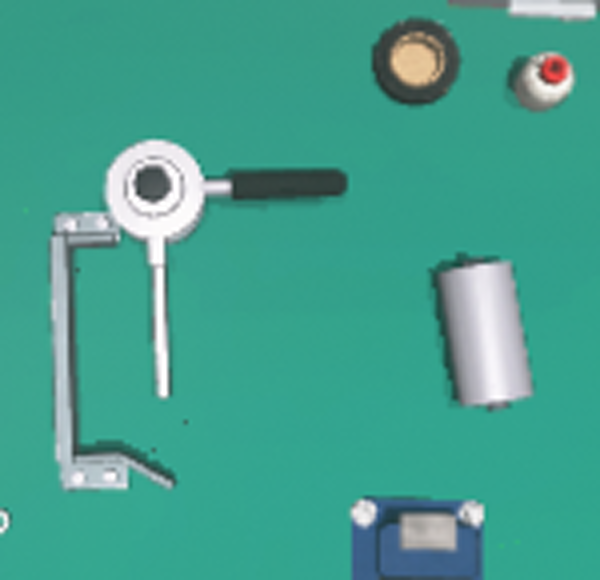

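View pics/s1.png

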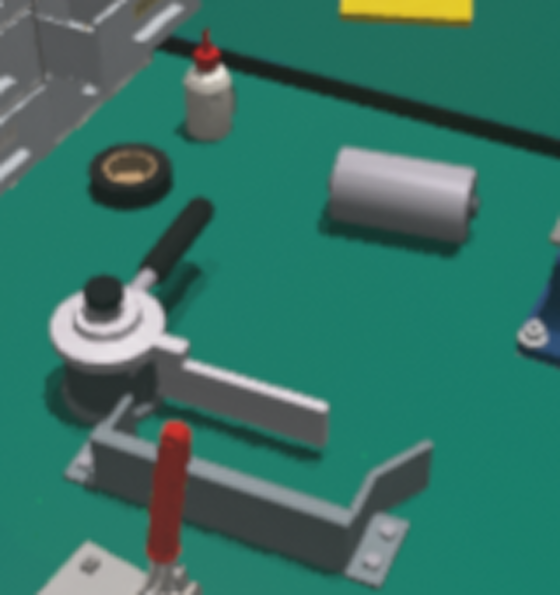

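Crop positions (top, 4x): button (152,183), grip from (229,185) to (347,182), blade tip (163,397). Roller stubs are at (463,259) and (494,407), and the backstop runs from (70,240) to (72,460). I'll work out the positions.

Run:
```python
from h import *
T=lambda x,y,z:atz("top",265+x/4,125+y/4,z)
S=lambda x,y,z:atz("side",240+x/3.5,120+y/3.5,z)
print("cam",ray("top",320,200)[0],ray("side",320,200)[0])
for n,a in dict(button=(152,183,.09),grip0=(229,185,.055),grip1=(347,182,.055),tip=(163,397,.046),stubA=(463,259,.0275),stubB=(494,407,.0275),rolc=(485,334,.0275),bs_top=(65,238,.046),bs_bot=(71,462,.046),flare=(174,484,.04),tape=(416,60,.018),bottle=(553,68,.09)).items(): print(n,T(*a))
for n,a in dict(button=(104,287,.09),grip1=(203,208,.055),tip=(327,402,.046),stubB=(474,203,.0275),stubA=(333,183,.0275)).items(): print("s",n,S(*a))
```

```text
cam [0.43129075 0.08050266 1.12973876] [0.20317115 0.66180315 0.64253187]
button [0.5836 0.1532 0.09  ]
grip0 [0.5878 0.0998 0.055 ]
grip1 [0.5909 0.0142 0.055 ]
tip [0.4341 0.1458 0.046 ]
stubA [ 0.5383 -0.0735  0.0275]
stubB [ 0.4296 -0.096   0.0275]
rolc [ 0.483  -0.0896  0.0275]
bs_top [0.549  0.2192 0.046 ]
bs_bot [0.3867 0.2114 0.046 ]
flare [0.3716 0.1372 0.04  ]
tape [ 0.6899 -0.0397  0.018 ]
bottle [ 0.6684 -0.1286  0.09  ]
s button [0.5831 0.1556 0.09  ]
s grip1 [0.5896 0.0223 0.055 ]
s tip [0.4363 0.1445 0.046 ]
s stubB [ 0.4324 -0.1006  0.0275]
s stubA [ 0.5353 -0.0768  0.0275]
```

```bash
cat >> h.py <<'E'
from scipy.spatial.transform import Rotation as Ro
PIV=np.array([.5835,.154]);TH=.054;EX=np.array([np.cos(TH),np.sin(TH)]);EY=np.array([-EX[1],EX[0]]);O=PIV-.112*EX
def bay(x,y): return O+x*EX+y*EY
def rows(targets,p0=None,q0=None):
    "targets: (x,y,z,yaw deg of tool x); prints shift/turn numbers"
    o=env.get_obs();p0=o["position"];R0=Ro.from_quat(o["eef_rot"])
    for x,y,z,yaw in targets:
        R=Ro.from_euler("z",yaw,degrees=True)*Ro.from_euler("x",180,degrees=True)
        s=R0.inv().apply(np.array([x,y,z])-p0)/.25;t=(R0.inv()*R).as_rotvec()/np.pi
        print(" ".join(f"{v:.3f}" for v in [*s,*t]))
def arc(a,r=.095,d=.0245,z=.035):
    f=a-np.pi/2+TH;u=np.array([np.cos(f),np.sin(f)]);t=np.array([-u[1],u[0]]);p=PIV+r*u-d*t
    return (*p,z,90+np.degrees(a+TH))
E
python3 - <<'E'
from h import *
a=arc(0,d=.05);print(a)
rows([(.36,-.4,.23,40),(*a[:2],.23,a[3])])
E
```

```text
(np.float64(0.5387003894705022), np.float64(0.056439788354035896), 0.035, np.float64(93.09397209370644))
0.952 -0.767 0.003 -0.001 -0.000 -0.135
2.135 -2.330 0.005 -0.000 -0.000 -0.430
```

Emit:
arm_command:
  moves: "1 0.9 -0.98 0 0 0 -0.2;1 0.9 -0.98 0 0 0 -0.2;1 0.9 -0.98 0 0 0 -0.2;1 0.9 -0.98 0 0 0 -0.2;1 0.9 -0.98 0 0 0 -0.2;1 0.9 -0.98 0 0 0 -0.2;1 0.9 -0.98 0 0 0 -0.2;1 0.9 -0.98 0 0 0 -0.2;1 0.9 -0.98 0 0 0 -0.2;1 0.9 -0.98 0 0 0 -0.2;1 0.9 -0.98 0 0 0 -0.2"

```text
clock: 1.02
position: [0.3329, -0.3532, 0.2312]
eef_rot: [0.9, 0.436, -0.0, 0.0]
wrist_force: [0.1, 0.0, 0.5]
width: -0.0001
grasp_force: 0.0
```

Run:
```python
from h import *
o=env.get_obs();print(o["joint_positions"].round(2),o["position"])
a=arc(0,d=.05)
rows([(*a[:2],.23,a[3])])
```

```text
[ 0.91  0.18 -0.25  1.98  0.05  0.99 -0.03] [ 0.33287707 -0.35319109  0.2312276 ]
1.796 -0.368 0.004 -0.000 0.000 -0.230
```

Emit:
arm_command:
  moves: "1 0.9 -0.18 0 0 0 -0.12;1 0.9 -0.18 0 0 0 -0.12;1 0.9 -0.18 0 0 0 -0.12;1 0.9 -0.18 0 0 0 -0.12;1 0.9 -0.18 0 0 0 -0.12;1 0.9 -0.18 0 0 0 -0.12;1 0.9 -0.18 0 0 0 -0.12;1 0.9 -0.18 0 0 0 -0.12"

```text
clock: 1.68
position: [0.4375, -0.1489, 0.2311]
eef_rot: [0.802, 0.597, -0.0, -0.0]
wrist_force: [-0.3, -0.5, -0.5]
width: -0.0003
grasp_force: 0.0
```

Run:
```python
from h import *
o=env.get_obs();print(o["joint_positions"].round(2),o["position"])
a=arc(0,d=.05)
rows([(*a[:2],.23,a[3]),(*a[:2],.035,a[3])])
```

```text
[ 0.63  0.16 -0.48  2.02  0.09  0.98 -0.18] [ 0.43750316 -0.14887827  0.2311197 ]
0.903 0.153 0.004 -0.000 -0.000 -0.110
0.903 0.153 0.784 -0.000 -0.000 -0.110
```

Emit:
arm_command:
  moves: "1 0.9 0.15 0 0 0 -0.11;1 0.9 0.15 0 0 0 -0.11;1 0.9 0.15 0 0 0 -0.11;1 0.9 0.15 0 0 0 -0.11;1 0.9 0.15 0 0 0 -0.11;1 0.9 0.15 0 0 0 -0.11;1 0.9 0.15 0.4 0 0 -0.11;1 0.9 0.15 0.78 0 0 -0.11;1 0.9 0.15 0.78 0 0 -0.11;1 0.9 0.15 0.78 0 0 -0.11;1 0.9 0.15 0.78 0 0 -0.11;1 0.9 0.15 0.78 0 0 -0.11"

```text
clock: 2.68
position: [0.5335, 0.0521, 0.0303]
eef_rot: [0.689, 0.725, -0.005, -0.003]
wrist_force: [-1.0, -0.5, 0.6]
width: -0.0001
grasp_force: 0.0
```

Run:
```python
from h import *
o=env.get_obs();print(o["joint_positions"].round(2),o["position"],o["wrist_force"])
rows([arc(0,d=.035)]+[arc(a) for a in np.arange(0,1.61,.1)])
crop(env.grab_frame("side"),"pics/s2.png",230,90,200,190,3)
```

```text
[ 0.18  0.59 -0.5   2.    0.44  0.68 -0.55] [0.53345154 0.05214156 0.03026148] [-1.02054541 -0.529636    0.61267203]
0.016 0.082 -0.020 -0.004 0.001 -0.001
0.016 0.124 -0.020 -0.004 0.001 -0.001
0.009 0.162 -0.021 -0.004 0.001 -0.033
0.005 0.201 -0.021 -0.004 0.000 -0.065
0.005 0.240 -0.022 -0.004 0.000 -0.096
0.009 0.279 -0.022 -0.004 0.000 -0.128
0.016 0.318 -0.023 -0.004 -0.000 -0.160
0.028 0.355 -0.023 -0.004 -0.000 -0.192
0.043 0.391 -0.023 -0.004 -0.000 -0.224
0.062 0.426 -0.024 -0.004 -0.001 -0.256
0.084 0.458 -0.024 -0.004 -0.001 -0.287
0.110 0.488 -0.025 -0.004 -0.001 -0.319
0.138 0.515 -0.025 -0.004 -0.001 -0.351
0.168 0.540 -0.025 -0.004 -0.001 -0.383
0.202 0.561 -0.026 -0.004 -0.002 -0.415
0.236 0.579 -0.026 -0.004 -0.002 -0.447
0.273 0.593 -0.026 -0.003 -0.002 -0.478
0.311 0.603 -0.026 -0.003 -0.002 -0.510
```

View pics/s2.png

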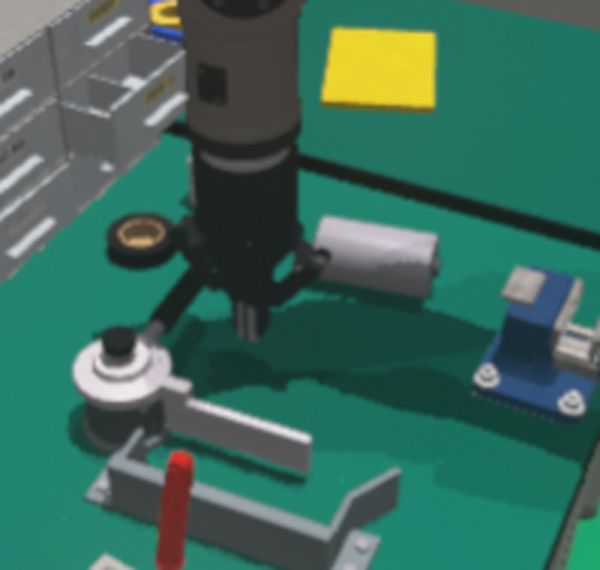

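The gripper stands beside the handle at (250,335), clear of it. The finger linkage spreads wide above, so I'll work a little higher.

Run:
```python
from h import *
o=env.get_obs();print(o["position"],o["joint_velocities"].round(3))
rows([arc(0,d=.035,z=.042)]+[arc(a,z=.042) for a in np.arange(0,1.21,.1)])
```

```text
[0.53551051 0.05317596 0.03341988] [ 0.011 -0.073 -0.045 -0.056 -0.022  0.026  0.014]
0.012 0.073 -0.035 -0.002 0.001 -0.001
0.013 0.115 -0.035 -0.002 0.001 -0.001
0.005 0.154 -0.035 -0.002 0.000 -0.033
0.001 0.193 -0.036 -0.002 0.000 -0.064
0.001 0.232 -0.036 -0.002 0.000 -0.096
0.005 0.271 -0.036 -0.002 0.000 -0.128
0.013 0.309 -0.037 -0.002 0.000 -0.160
0.024 0.347 -0.037 -0.002 -0.000 -0.192
0.039 0.383 -0.037 -0.002 -0.000 -0.224
0.058 0.417 -0.037 -0.002 -0.000 -0.255
0.080 0.450 -0.038 -0.002 -0.000 -0.287
0.106 0.480 -0.038 -0.002 -0.001 -0.319
0.134 0.507 -0.038 -0.002 -0.001 -0.351
0.165 0.531 -0.038 -0.002 -0.001 -0.383
```

Emit:
arm_command:
  moves: "1 0 0.03 -0.024 0 0 0;1 0 0.065 -0.024 0 0 0;1 0 0.105 -0.024 0 0 0;1 -0.005 0.144 -0.024 0 0 -0.032;1 -0.009 0.183 -0.024 0 0 -0.064;1 -0.009 0.222 -0.024 0 0 -0.096;1 -0.005 0.261 -0.024 0 0 -0.128;1 0.003 0.3 -0.024 0 0 -0.16;1 0.014 0.337 -0.024 0 0 -0.192;1 0.029 0.373 -0.024 0 0 -0.224;1 0.048 0.407 -0.024 0 0 -0.255;1 0.07 0.44 -0.024 0 0 -0.287;1 0.096 0.47 -0.024 0 0 -0.319;1 0.124 0.497 -0.024 0 0 -0.351;1 0.155 0.521 -0.024 0 0 -0.383;1 0.155 0.521 -0.024 0 0 -0.383;1 0.155 0.521 -0.024 0 0 -0.383"

```text
clock: 4.15
position: [0.6675, 0.1015, 0.0438]
eef_rot: [0.158, 0.987, 0.0, 0.001]
wrist_force: [0.6, -2.2, 0.6]
width: -0.0001
grasp_force: 1.0
```

Run:
```python
from h import *
o=env.get_obs();print(o["joint_positions"].round(2),o["position"],o["wrist_force"],arc(1.2,z=.042))
rows([arc(a,z=.042) for a in (1.2,1.3,1.4,1.5,1.6,1.65)])
crop(env.grab_frame("top"),"pics/t2.png",265,125,150,145,4)
```

```text
[ 0.26  0.81 -0.76  1.65  0.66  0.95  0.51] [0.66745455 0.10146723 0.04378015] [ 0.57503551 -2.15710834  0.61927889] (np.float64(0.6661403039587277), np.float64(0.10112438972825849), 0.042, np.float64(161.84890750940525))
0.005 -0.003 0.007 0.000 0.001 -0.000
-0.003 0.035 0.007 0.000 0.001 -0.032
-0.007 0.075 0.007 0.000 0.001 -0.064
-0.007 0.114 0.007 0.000 0.001 -0.096
-0.004 0.153 0.007 0.000 0.001 -0.127
-0.000 0.172 0.007 0.000 0.001 -0.143
```

View pics/t2.png

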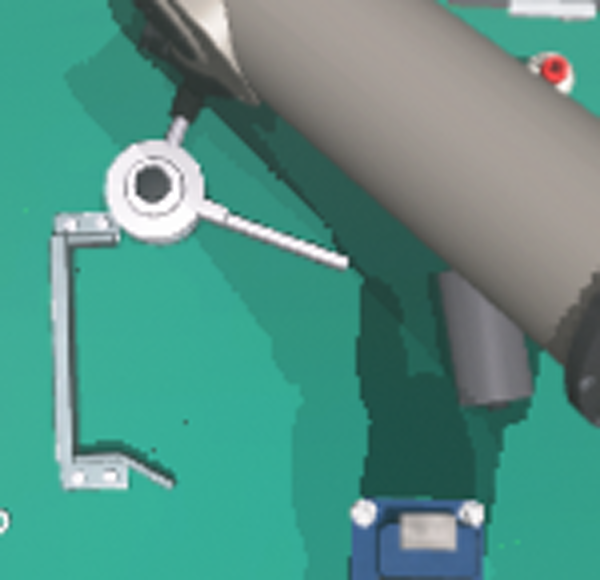

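The blade now points to (347,262), so the lever is at about 1.13 rad, a bit behind the commanded 1.2. The roller has not moved.

```bash
cat >> h.py <<'E'
def ang(u,v,z=.046):
    p=atz("top",u,v,z)[:2]-PIV;return (np.arctan2(p[1],p[0])-np.pi-TH)%(2*np.pi), np.hypot(*p)
E
python3 - <<'E'
from h import *
print(ang(265+347/4,125+262/4)); print(ang(265+163/4,125+397/4))
E
```

```text
(np.float64(1.1751247115505432), np.float64(0.14922586907101598))
(np.float64(0.0008311960839986199), np.float64(0.14962486424388163))
```

Emit:
arm_command:
  moves: "1 -0.008 0.038 0 0 0 -0.032;1 -0.012 0.078 0 0 0 -0.064;1 -0.012 0.117 0 0 0 -0.096;1 -0.009 0.156 0 0 0 -0.127;1 -0.006 0.174 0 0 0 -0.14;1 -0.004 0.179 0 0 0 -0.145;1 -0.004 0.179 0 0 0 -0.145;1 -0.004 0.179 0 0 0 -0.145"

```text
clock: 4.87
position: [0.6806, 0.1437, 0.0427]
eef_rot: [-0.07, 0.998, -0.0, 0.0]
wrist_force: [1.0, -2.0, 1.5]
width: 0.0002
grasp_force: 1.4
```

Run:
```python
from h import *
o=env.get_obs();print(o["joint_positions"].round(2),o["position"],o["wrist_force"],arc(1.66,z=.042))
crop(env.grab_frame("top"),"pics/t3.png",265,125,150,145,4)
```

```text
[ 0.24  0.88 -0.85  1.59  0.74  1.03  0.88] [0.68062809 0.14371244 0.0427159 ] [ 0.99359002 -2.02554152  1.53127004] (np.float64(0.6810240778432728), np.float64(0.143308683859352), 0.042, np.float64(188.2049660854231))
```

View pics/t3.png

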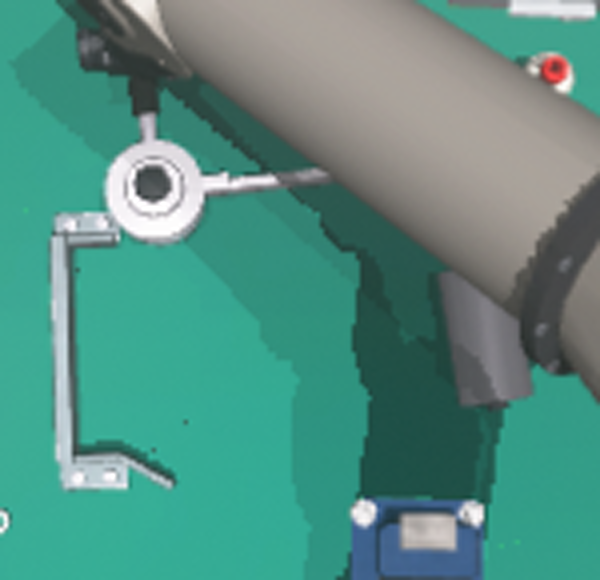

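The blade shows from the hub to (330,175), slightly past square, so the lever is past the third notch. I'll check the angle, then back off along -y and up.

Run:
```python
from h import *
print(ang(265+328/4,125+176/4))
# retreat, then go behind roller
f=12.3
rows([(.675,.118,.042,188),(.675,.118,.23,188)])
```

```text
(np.float64(1.6192840791006287), np.float64(0.12706675410979854))
0.036 -0.099 0.003 -0.000 0.000 0.000
0.036 -0.099 -0.749 -0.000 0.000 0.000
```

Emit:
arm_command:
  moves: "1 0.001 0.01 0 0 0 -0.008;1 0.002 0.018 0 0 0 -0.014;1 0.002 0.018 0 0 0 -0.014"

```text
clock: 5.17
position: [0.6797, 0.1481, 0.0424]
eef_rot: [-0.094, 0.996, -0.001, 0.0]
wrist_force: [3.3, -5.1, 2.8]
width: 0.0003
grasp_force: 2.5
```

Emit:
arm_command:
  moves: "1 0.03 -0.05 0 0 0 0;1 0.03 -0.12 0 0 0 0;1 0.03 -0.12 0 0 0 0;1 0.03 -0.12 -0.2 0 0 0;1 0.03 -0.12 -0.4 0 0 0;1 0.03 -0.12 -0.6 0 0 0.1;1 0.03 -0.12 -0.6 0 0 0.1;1 0.03 -0.12 -0.6 0 0 0.1"

```text
clock: 5.83
position: [0.6793, 0.1219, 0.1997]
eef_rot: [0.066, 0.998, 0.003, 0.004]
wrist_force: [0.0, 1.2, 0.5]
width: 0.0002
grasp_force: 0.0
```

Run:
```python
from h import *
o=env.get_obs();print(o["joint_positions"].round(2),o["position"],o["wrist_force"])
r=np.array([.4835,-.0875]);ps=np.radians(12.3);n=np.array([-np.sin(ps),np.cos(ps)])
p=r-n*.065
rows([(*p,.2,102.3),(*p,.02,102.3)]);print(p)
```

```text
[ 0.31  0.69 -0.9   1.51  0.56  1.21  0.76] [0.67931233 0.12191107 0.19968295] [0.02300084 1.17710497 0.47603712]
0.578 -1.178 -0.013 0.003 0.001 0.390
0.584 -1.182 0.707 0.003 0.001 0.390
[ 0.49734698 -0.15100796]
```

Emit:
arm_command:
  moves: "0 0.5 -1 0 0 0 0.33;0 0.5 -1 0 0 0 0.33;0 0.5 -1 0 0 0 0.33;0 0.5 -1 0 0 0 0.33;0 0.5 -1 0 0 0 0.33;0 0.5 -1 0 0 0 0.33;0 0.5 -1 0 0 0 0.33;0 0.5 -1 0 0 0 0.33;0 0.5 -1 0 0 0 0.33;0 0.5 -1 0 0 0 0.33;0 0.5 -1 0 0 0 0.33;0 0.5 -1 0 0 0 0.33"

```text
clock: 6.83
position: [0.5216, -0.1127, 0.1922]
eef_rot: [0.548, 0.836, 0.0, -0.0]
wrist_force: [0.9, -0.3, -0.5]
width: 0.0849
grasp_force: 0.0
```

Run:
```python
from h import *
o=env.get_obs();print(o["joint_positions"].round(2),o["position"],o["width"])
p=(.4973,-.151)
rows([(*p,.2,102.3),(*p,.02,102.3)])
a=cv2.resize(env.grab_frame("top")[130:260,270:410],None,fx=2.8,fy=2.8,interpolation=2)
b=cv2.resize(env.grab_frame("side")[90:280,230:410],None,fx=2.2,fy=2.2,interpolation=2)
c=np.zeros((max(len(a),len(b)),a.shape[1]+b.shape[1],3),np.uint8);c[:len(a),:a.shape[1]]=a;c[:len(b),a.shape[1]:]=b;print(a.shape)
cv2.imwrite("pics/c4.png",c)
```

```text
[ 0.7   0.38 -0.75  1.89  0.31  0.98  0.23] [ 0.52158713 -0.11272841  0.19217481] 0.08487747996521691
-0.102 -0.150 -0.031 0.000 -0.000 0.062
-0.102 -0.150 0.689 0.000 -0.000 0.062
(364, 392, 3)
```

View pics/c4.png

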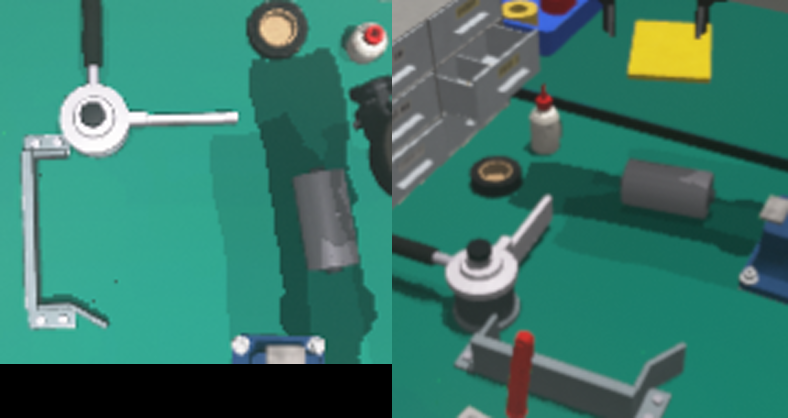

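The lever stays in the third notch by itself with the handle up at (92,30) and the blade level to (238,117). The roller is unmoved at (326,220). I'll descend behind it with the fingers partly closed.

Emit:
arm_command:
  moves: "0.3 -0.1 -0.15 0 0 0 0.062;0.3 -0.1 -0.15 0 0 0 0.062;0.3 -0.1 -0.15 0.2 0 0 0.062;0.3 -0.1 -0.15 0.4 0 0 0.062;0.3 -0.1 -0.15 0.6 0 0 0.062;0.3 -0.1 -0.15 0.73 0 0 0.062;0.3 -0.1 -0.15 0.73 0 0 0.062;0.3 -0.1 -0.15 0.73 0 0 0.062;0.3 -0.1 -0.15 0.73 0 0 0.062"

```text
clock: 7.68
position: [0.4969, -0.1509, 0.0093]
eef_rot: [0.628, 0.778, -0.0, -0.001]
wrist_force: [0.6, -0.1, 0.1]
width: 0.06
grasp_force: 0.0
```

Run:
```python
from h import *
o=env.get_obs();print(o["joint_positions"].round(2),o["position"],o["width"],o["wrist_force"])
# path: contact dist .039 behind centre; bay coordinates of centre; yaw 12.3->3.1 over first part
y0=-.2355
T=[]
for k in range(0,21):
    s=k/20; y=y0-.006+s*.14; yaw=12.3-9.2*min(1,s/.75)
    c=bay(.0-.004*s,y); t=np.radians(yaw); n=np.array([-np.sin(t),np.cos(t)])
    p=c-.039*n; T.append((*p,.008,90+yaw))
rows(T[::2])
```

```text
[ 0.6   0.61 -0.54  2.05  0.53  0.62 -0.08] [ 0.49694447 -0.15093526  0.00933917] 0.059961521109144086 [ 0.57344446 -0.07667047  0.05914533]
0.080 0.001 0.005 -0.000 -0.000 -0.000
0.136 0.005 0.006 -0.000 -0.000 0.006
0.191 0.009 0.006 -0.000 -0.000 0.013
0.247 0.013 0.006 -0.000 -0.000 0.020
0.303 0.017 0.006 -0.000 -0.000 0.027
0.359 0.021 0.006 -0.000 -0.000 0.034
0.415 0.025 0.006 -0.000 -0.000 0.040
0.471 0.029 0.006 -0.000 -0.000 0.047
0.526 0.035 0.006 -0.000 -0.000 0.051
0.582 0.042 0.006 -0.000 -0.000 0.051
0.638 0.049 0.006 -0.000 -0.000 0.051
```

Emit:
arm_command:
  moves: "0.3 0.02 0 0.005 0 0 0;0.3 0.04 0 0.005 0 0 0;0.3 0.06 0 0.005 0 0 0;0.3 0.075 0.001 0.005 0 0 0;0.3 0.09 0.002 0.005 0 0 0.001;0.3 0.105 0.003 0.005 0 0 0.003;0.3 0.12 0.004 0.005 0 0 0.005;0.3 0.136 0.005 0.005 0 0 0.007;0.3 0.15 0.006 0.005 0 0 0.009;0.3 0.164 0.007 0.005 0 0 0.011;0.3 0.178 0.008 0.005 0 0 0.013;0.3 0.192 0.009 0.005 0 0 0.015;0.3 0.206 0.01 0.005 0 0 0.017;0.3 0.22 0.011 0.005 0 0 0.019;0.3 0.234 0.012 0.005 0 0 0.021;0.3 0.247 0.013 0.005 0 0 0.022;0.3 0.261 0.014 0.005 0 0 0.024;0.3 0.275 0.015 0.005 0 0 0.025;0.3 0.289 0.016 0.005 0 0 0.026;0.3 0.303 0.017 0.005 0 0 0.027"

```text
clock: 9.35
position: [0.4853, -0.0764, 0.0086]
eef_rot: [0.661, 0.75, 0.0, 0.0]
wrist_force: [-0.8, -0.0, -0.3]
width: 0.06
grasp_force: 0.1
```

```bash
cat > look.py <<'E'
from h import *
import sys
o=env.get_obs();print(o["joint_positions"].round(2),o["position"],o["wrist_force"])
a=cv2.resize(env.grab_frame("top")[130:260,270:410],None,fx=2.8,fy=2.8,interpolation=2)
b=cv2.resize(env.grab_frame("side")[90:280,230:410],None,fx=2.2,fy=2.2,interpolation=2)
c=np.zeros((max(len(a),len(b)),a.shape[1]+b.shape[1],3),np.uint8);c[:len(a),:a.shape[1]]=a;c[:len(b),a.shape[1]:]=b
cv2.imwrite(sys.argv[1],c)
E
python3 look.py pics/c5.png
```

```text
[ 0.45  0.58 -0.52  2.11  0.52  0.57 -0.32] [ 0.4852549  -0.0764473   0.00857058] [-0.75136815 -0.01774277 -0.30926548]
```

View pics/c5.png

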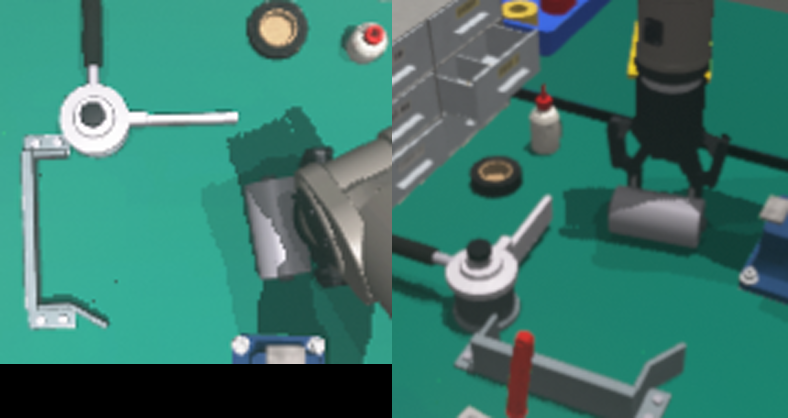

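The fingers are behind the roller, whose left edge runs from (245,187) to (262,279). It is still rolling squarely and the lever is holding. I'll check the yaw numerically and plan the rest.

Run:
```python
from h import *
C=lambda x,y,z:atz("top",270+x/2.8,130+y/2.8,z)
A,B=C(245,187,.03),C(262,279,.03);print(A,B,np.degrees(np.arctan2(*(A-B)[[1,0]])))
A2,B2=C(293,174,.03),C(310,270,.03);print(A2,B2,np.degrees(np.arctan2(*(A2-B2)[[1,0]])))
m=(A+B)[:2]/2-O; print("edge mid bay",m@EX,m@EY)
m=env.get_obs()["position"][:2]-O; print("tcp bay",m@EX,m@EY)
T=[]
for y,yaw in [(-.17,7.4),(-.14,5),(-.10,1.5),(-.05,1.5),(0,3.1),(.039,3.1),(.0415,3.1)]:
    t=np.radians(yaw); n=np.array([-np.sin(t),np.cos(t)]); T.append((*(bay(.0,y)-.039*n),.008,90+yaw))
rows(T)
```

```text
[ 0.5165 -0.0046  0.03  ] [ 0.4203 -0.0227  0.03  ] 10.655611204609304
[ 0.5308 -0.0551  0.03  ] [ 0.4303 -0.0728  0.03  ] 9.988464890917665
edge mid bay -0.011980925810123187 -0.16119324593563075
tcp bay 0.001469934617074788 -0.22434530075385495
0.061 0.010 0.002 0.000 -0.000 -0.000
0.181 0.013 0.002 0.000 -0.000 0.013
0.341 0.015 0.002 0.000 -0.000 0.032
0.541 0.030 0.003 0.000 -0.000 0.032
0.740 0.049 0.003 0.000 -0.000 0.024
0.895 0.060 0.003 0.000 -0.000 0.024
0.905 0.061 0.003 0.000 -0.000 0.024
```

The roller moves along but hardly yaws. It just rolls on, still at about 11°. I'll lift off, then straddle it and twist it square in a light grasp on the bench.

Emit:
arm_command:
  moves: "0 -0.08 0 0 0 0 0;0 -0.12 0 0 0 0 0;0 -0.2 0 -0.15 0 0 0;0 -0.25 0.1 -0.3 0 0 -0.04;0 -0.25 0.1 -0.45 0 0 -0.08;0 -0.25 0.2 -0.6 0 0 -0.12;0 -0.25 0.2 -0.6 0 0 -0.16;0 -0.25 0.2 -0.6 0 0 -0.2;0 -0.25 0.2 -0.6 0 0 -0.2"

```text
clock: 10.2
position: [0.5432, -0.1333, 0.1591]
eef_rot: [0.395, 0.919, 0.0, 0.001]
wrist_force: [-0.0, -0.2, -0.4]
width: 0.0855
grasp_force: 0.0
```

```bash
cat >> h.py <<'E'
def roller(show=True,img=None):
    im=env.grab_frame("top") if img is None else img
    hsv=cv2.cvtColor(im,cv2.COLOR_BGR2HSV);m=(hsv[...,1]<70).astype(np.uint8)
    n,l,s,c=cv2.connectedComponentsWithStats(m)
    for i in range(1,n):
        x,y,w,h,a=s[i]
        if 300<a<1500 and 165<c[i][1]<250 and 290<c[i][0]<420:
            k,_=cv2.findContours((l==i).astype(np.uint8),0,2);r=cv2.minAreaRect(k[0]);b=cv2.boxPoints(r)
            P=np.array([atz("top",*q,.0275)[:2] for q in b]);e=[P[1]-P[0],P[2]-P[1]];e=max(e,key=np.linalg.norm);e=e*np.sign(e[0])
            ctr=P.mean(0);d=ctr-O
            print("a",a,"rect",np.round(r[0],1),np.round(r[1],1),"ctr",ctr.round(4),"bay",(d@EX).round(4),(d@EY).round(4),"yaw",np.degrees(np.arctan2(e[1],e[0])).round(1))
E
python3 - <<'E'
from h import *
o=env.get_obs();print(o["joint_positions"].round(2),o["position"])
roller(img=cv2.imread("pics/top0.png"));roller();roller()
E
```

```text
[ 0.75  0.49 -0.8   1.86  0.42  0.96  0.52] [ 0.54324049 -0.13329719  0.15914547]
a 1397 rect [300.7 199. ] [ 57.6 101.1] ctr [0.5097 0.1626] bay 0.0388 0.0126 yaw -28.6
a 654 rect [385.9 208. ] [37.2 18.6] ctr [ 0.4847 -0.0886] bay 0.0002 -0.2369 yaw 9.1
a 1422 rect [300.4 191.4] [ 70.3 112.8] ctr [0.5328 0.1641] bay 0.0619 0.0128 yaw -31.4
a 656 rect [365.5 211.5] [37.7 18.5] ctr [ 0.4738 -0.0285] bay -0.0074 -0.1763 yaw 9.8
a 1425 rect [300.4 191.4] [ 70.3 112.8] ctr [0.5328 0.1641] bay 0.0619 0.0128 yaw -31.4
a 656 rect [365.5 211.5] [37.7 18.5] ctr [ 0.4738 -0.0285] bay -0.0074 -0.1763 yaw 9.8
```

Run:
```python
from h import *
p=(.4738,-.0285)
rows([(*p,.14,190.5),(*p,.010,190.5)])
print(atz("top",270+240/2.8,130+335/2.8,.0),atz("top",270+325/2.8,130+335/2.8,.0))
```

```text
0.492 0.085 0.073 -0.000 -0.000 -0.319
0.492 0.086 0.593 -0.000 -0.000 -0.319
[ 0.3602 -0.0022  0.    ] [ 0.3612 -0.0929  0.    ]
```

Emit:
arm_command:
  moves: "0 0.492 0.085 0.07 0 0 -0.319;0 0.492 0.085 0.07 0 0 -0.319;0 0.492 0.085 0.07 0 0 -0.319;0 0.492 0.085 0.07 0 0 -0.319;0 0.492 0.085 0.07 0 0 -0.319;0 0.492 0.085 0.07 0 0 -0.319;0 0.492 0.085 0.07 0 0 -0.319;0 0.492 0.085 0.07 0 0 -0.319;0 0.492 0.085 0.07 0 0 -0.319;0 0.492 0.085 0.07 0 0 -0.319;0 0.492 0.085 0.07 0 0 -0.319"

```text
clock: 11.22
position: [0.4736, -0.0285, 0.1407]
eef_rot: [-0.091, 0.996, 0.0, -0.0]
wrist_force: [0.3, 0.2, 0.1]
width: 0.085
grasp_force: 0.0
```

Run:
```python
from h import *
o=env.get_obs();print(o["joint_positions"].round(2),o["position"])
p=(.4738,-.0285)
rows([(*p,.14,190.5),(*p,.010,190.5)])
roller()
```

```text
[ 0.81  0.48 -1.08  2.06  0.54  0.92  1.18] [ 0.47362951 -0.02849448  0.1407203 ]
-0.001 -0.000 0.003 0.000 -0.000 -0.001
-0.001 -0.000 0.523 0.000 -0.000 -0.001
a 1433 rect [300.4 191.4] [ 70.3 112.8] ctr [0.5328 0.1641] bay 0.0619 0.0128 yaw -31.4
```

Emit:
arm_command:
  moves: "0 0 0 0.15 0 0 0;0 0 0 0.3 0 0 0;0 0 0 0.42 0 0 0;0 0 0 0.5 0 0 0;0 0 0 0.535 0 0 0;0 0 0 0.535 0 0 0;0.4 0 0 0.535 0 0 0;0.4 0 0 0.535 0 0 0;0.4 0 0 0.535 0 0 0;0.4 0 0 0.535 0 0 0;0.4 0 0 0.535 0 0 0;0.4 0 0 0.535 0 0 0"

```text
clock: 12.27
position: [0.4753, -0.0284, 0.009]
eef_rot: [-0.093, 0.996, -0.0, 0.002]
wrist_force: [-1.0, -1.2, 5.2]
width: 0.0536
grasp_force: 61.8
```

Emit:
arm_command:
  moves: "0.4 0 0 0 0 0 0.01;0.4 0 0 0 0 0 0.02;0.4 0 0 0 0 0 0.03;0.4 0 0 0 0 0 0.04;0.4 0 0 0 0 0 0.05;0.4 0 0 0 0 0 0.05;0.4 0 0 0 0 0 0.05;0.4 0 0 0 0 0 0.05"

```text
clock: 12.93
position: [0.4755, -0.0283, 0.009]
eef_rot: [-0.015, 1.0, -0.0, 0.002]
wrist_force: [-0.8, -0.6, 8.6]
width: 0.0532
grasp_force: 62.5
```

Emit:
arm_command:
  moves: "0.2 0 0 0 0 0 0;0 0 0 0 0 0 0;0 0 0 0 0 0 0;0 0 0 0 0 0 0;0 0 0 -0.15 0 0 0;0 0 0 -0.3 0 0 0;0 0 0 -0.45 0 0 0;0 0 -0.1 -0.6 0 0 0.04;0 0 -0.1 -0.6 0 0 0.04"

```text
clock: 13.68
position: [0.478, -0.0558, 0.1624]
eef_rot: [0.052, 0.999, -0.001, 0.004]
wrist_force: [1.0, -0.5, -0.4]
width: 0.0855
grasp_force: 0.0
```

Run:
```python
from h import *
o=env.get_obs();print(o["joint_positions"].round(2),o["position"],o["eef_rot"])
p=(.4738,-.0285-.085)
rows([(*p,.15,92)])
```

```text
[ 0.84  0.42 -1.03  2.03  0.46  0.93  1.03] [ 0.47800913 -0.05577863  0.1624416 ] [ 0.05212299  0.99863244 -0.00115211  0.00388703]
-0.007 -0.231 0.050 0.001 0.002 0.456
```

Emit:
arm_command:
  moves: "0.3 -0.2 -0.3 0 0 0 0.456;0.3 -0.2 -0.3 0 0 0 0.456;0.3 -0.2 -0.3 0 0 0 0.456;0.3 -0.2 -0.3 0 0 0 0.456;0.3 -0.2 -0.3 0 0 0 0.456;0.3 -0.2 -0.3 0 0 0 0.456;0.3 -0.2 -0.3 0 0 0 0.456;0.3 -0.2 -0.3 0 0 0 0.456;0.3 -0.2 -0.3 0 0 0 0.456;0.3 -0.2 -0.3 0 0 0 0.456;0.3 -0.2 -0.3 0 0 0 0.456;0.3 -0.2 -0.3 0 0 0 0.456;0.3 -0.2 -0.3 0 0 0 0.456"

```text
clock: 14.77
position: [0.5169, -0.1327, 0.157]
eef_rot: [0.693, 0.721, -0.0, -0.0]
wrist_force: [0.5, 0.1, -0.3]
width: 0.0603
grasp_force: 0.0
```

Run:
```python
from h import *
o=env.get_obs();print(o["joint_positions"].round(2),o["position"],o["eef_rot"])
roller()
p=bay(-.003,-.173-.068);rows([(*p,.15,91.6),(*p,.009,91.6)])
```

```text
[ 0.66  0.41 -0.65  1.93  0.31  0.9  -0.11] [ 0.51694058 -0.13270436  0.1569806 ] [ 6.92544037e-01  7.21375500e-01 -3.49533976e-04 -1.53012453e-04]
a 1425 rect [300.4 191.4] [ 70.3 112.8] ctr [0.5328 0.1641] bay 0.0619 0.0128 yaw -31.4
a 658 rect [366.  211.5] [37. 18.] ctr [ 0.4738 -0.03  ] bay -0.0075 -0.1778 yaw -0.1
0.165 -0.134 0.028 -0.000 0.000 0.005
0.165 -0.134 0.592 -0.000 0.000 0.005
```

Emit:
arm_command:
  moves: "0.3 0.155 -0.146 0 0 0 0.005;0.3 0.155 -0.146 0.1 0 0 0.005;0.3 0.155 -0.146 0.25 0 0 0.005;0.3 0.155 -0.146 0.4 0 0 0.005;0.3 0.155 -0.146 0.53 0 0 0.005;0.3 0.155 -0.146 0.59 0 0 0.005;0.3 0.155 -0.146 0.59 0 0 0.005;0.3 0.155 -0.146 0.59 0 0 0.005;0.3 0.155 -0.146 0.59 0 0 0.005"

```text
clock: 15.57
position: [0.4801, -0.0955, 0.0108]
eef_rot: [0.697, 0.717, 0.001, 0.001]
wrist_force: [-0.3, 0.3, 1.0]
width: 0.0594
grasp_force: 0.0
```

Run:
```python
from h import *
o=env.get_obs();print(o["joint_positions"].round(2),o["position"],o["wrist_force"])
T=[]
for y,yaw in [(-.178,1.6),(-.12,1.6),(-.05,1.6),(0,1.6),(.03,2.4),(.039,3.1),(.0415,3.1)]:
    t=np.radians(yaw); n=np.array([-np.sin(t),np.cos(t)]); T.append((*(bay(-.006+.02*(y+.178),y)-.037*n),.008,90+yaw))
rows(T)
```

```text
[ 0.5   0.57 -0.53  2.12  0.52  0.58 -0.38] [ 0.48012352 -0.09549833  0.0107824 ] [-0.305686    0.25819514  0.95911234]
0.114 -0.012 0.011 0.001 -0.000 -0.000
0.346 -0.014 0.011 0.001 -0.000 -0.000
0.626 -0.015 0.011 0.001 -0.000 -0.000
0.826 -0.017 0.011 0.001 -0.000 -0.000
0.946 -0.015 0.011 0.001 -0.000 -0.005
0.982 -0.014 0.011 0.001 -0.000 -0.008
0.992 -0.014 0.011 0.001 -0.000 -0.008
```

Emit:
arm_command:
  moves: "0.3 0.03 -0.004 0.005 0 0 0;0.3 0.06 -0.008 0.005 0 0 0;0.3 0.08 -0.01 0.005 0 0 0;0.3 0.095 -0.012 0.005 0 0 0;0.3 0.105 -0.012 0.005 0 0 0;0.3 0.115 -0.012 0.005 0 0 0;0.3 0.127 -0.012 0.005 0 0 0;0.3 0.14 -0.013 0.005 0 0 0;0.3 0.155 -0.013 0.005 0 0 0;0.3 0.17 -0.013 0.005 0 0 0;0.3 0.185 -0.013 0.005 0 0 0;0.3 0.2 -0.013 0.005 0 0 0;0.3 0.217 -0.013 0.005 0 0 0;0.3 0.234 -0.013 0.005 0 0 0;0.3 0.251 -0.013 0.005 0 0 0;0.3 0.268 -0.014 0.005 0 0 0;0.3 0.285 -0.014 0.005 0 0 0;0.3 0.302 -0.014 0.005 0 0 0;0.3 0.319 -0.014 0.005 0 0 0;0.3 0.336 -0.014 0.005 0 0 0"

```text
clock: 17.23
position: [0.4734, -0.0113, 0.0085]
eef_rot: [0.698, 0.716, 0.0, 0.0]
wrist_force: [0.1, -1.0, 0.0]
width: 0.0596
grasp_force: 0.1
```

```bash
cat > seg.py <<'E'
from h import *
o=env.get_obs();print(o["position"],o["wrist_force"],"tcp bay",(o["position"][:2]-O)@EX,(o["position"][:2]-O)@EY)
im=env.grab_frame("top");hsv=cv2.cvtColor(im,cv2.COLOR_BGR2HSV);m=hsv[...,1]<70
# leading (left) edge per row between backstop and arm, rows of lane
L=[]
for v in range(192,226,3):
    r=np.where(m[v,291:400])[0]
    if len(r): L.append((291+r[0],v))
P=np.array([atz("top",u-.5,v,.03)[:2]-O for u,v in L]);print(np.c_[P@EX,P@EY].round(4).tolist())
if len(P)>3: print("yaw rel bay",np.degrees(np.polyfit(P@EX,P@EY,1)[0]))
c=[atz("top",u,v,.03)[:2] for u,v in []]
E
python3 seg.py
python3 - <<'E'
from h import *
rows([(*(bay(-.003,.0385)-.037*EY),.009,93.1)])
E
```

```text
[ 0.47344248 -0.01128953  0.00854722] [ 0.09695995 -0.98578472  0.03548241] tcp bay -0.006818395733090038 -0.15910837597753727
[[0.0509, -0.1525], [0.0444, -0.0961], [0.0355, -0.0957], [0.0267, -0.0953], [0.0178, -0.0949], [0.0091, -0.0945], [0.0003, -0.0941], [-0.0085, -0.0937], [-0.0173, -0.0933], [-0.0261, -0.0929], [-0.0349, -0.0925], [-0.0437, -0.092]]
yaw rel bay -16.335199564266436
0.639 -0.002 -0.001 0.000 -0.000 -0.008
```

Emit:
arm_command:
  moves: "0.3 0.017 0 0 0 0 0;0.3 0.034 0 0 0 0 0;0.3 0.051 0 0 0 0 0;0.3 0.068 0 0 0 0 0;0.3 0.085 0 0 0 0 0;0.3 0.102 0 0 0 0 0;0.3 0.119 0 0 0 0 0;0.3 0.136 0 0 0 0 0;0.3 0.153 0 0 0 0 0;0.3 0.17 0 0 0 0 0;0.3 0.187 0 0 0 0 0;0.3 0.204 0 0 0 0 0;0.3 0.221 0 0 0 0 0;0.3 0.238 0 0 0 0 0;0.3 0.255 0 0 0 0 0;0.3 0.272 0 0 0 0 0;0.3 0.289 0 0 0 0 0;0.3 0.306 0 0 0 0 0;0.3 0.323 0 0 0 0 0;0.3 0.34 0 0 0 0 0"

```text
clock: 18.95
position: [0.4712, 0.0737, 0.0085]
eef_rot: [0.698, 0.716, 0.0, -0.0]
wrist_force: [0.1, 0.1, -0.1]
width: 0.0599
grasp_force: 0.1
```

```bash
python3 seg.py
python3 - <<'E'
from h import *
rows([(*(bay(-.001,.0385)-.037*EY),.009,93.1)])
E
```

```text
[0.47117542 0.07367681 0.00853677] [ 0.14855622  0.09361057 -0.14665908] tcp bay -0.004496196368461205 -0.07414352380494713
[[0.0557, -0.0434], [0.0479, -0.0165], [0.0392, -0.0103], [0.0305, -0.0069], [0.0221, 0.0023], [0.0134, 0.0055], [0.0044, 0.0029], [-0.0046, -0.0026], [-0.0137, -0.0081], [-0.0225, -0.0079], [-0.0313, -0.0075], [-0.04, -0.0071]]
yaw rel bay -10.562952269049207
0.299 0.006 -0.001 0.000 -0.000 -0.008
```

Emit:
arm_command:
  moves: "0.3 0.017 0 0 0 0 0;0.3 0.034 0 0 0 0 0;0.3 0.051 0 0 0 0 0;0.3 0.068 0.001 0 0 0 0;0.3 0.085 0.001 0 0 0 0;0.3 0.102 0.002 0 0 0 0;0.3 0.119 0.002 0 0 0 -0.001;0.3 0.136 0.003 0 0 0 -0.002;0.3 0.153 0.003 0 0 0 -0.003;0.3 0.17 0.004 0 0 0 -0.004;0.3 0.187 0.004 0 0 0 -0.005;0.3 0.204 0.005 0 0 0 -0.006;0.3 0.221 0.005 0 0 0 -0.007;0.3 0.236 0.005 0 0 0 -0.008;0.3 0.25 0.005 0 0 0 -0.008;0.3 0.262 0.005 0 0 0 -0.008;0.3 0.272 0.005 0 0 0 -0.008;0.3 0.28 0.005 0 0 0 -0.008;0.3 0.286 0.005 0 0 0 -0.008;0.3 0.286 0.005 0 0 0 -0.008"

```text
clock: 20.67
position: [0.4705, 0.1451, 0.0086]
eef_rot: [0.688, 0.725, 0.0, -0.0]
wrist_force: [0.5, 0.1, 1.2]
width: 0.0599
grasp_force: 0.0
```

Run:
```python
from h import *
o=env.get_obs();print(o["position"],o["wrist_force"],"tcp bay",(o["position"][:2]-O)@EX,(o["position"][:2]-O)@EY)
```

```text
[0.47052436 0.14509185 0.00858243] [0.45938235 0.11229596 1.19668546] tcp bay -0.0012917650730414978 -0.0027974465356187046
```

Emit:
arm_command:
  moves: "0.3 0.004 0 0 0 0 0;0.3 0.008 0 0 0 0 0;0.3 0.012 0 0 0 0 0;0.3 0.016 0 0 0 0 0;0.3 0.02 0 0 0 0 0;0.3 0.02 0 0 0 0 0"

```text
clock: 21.17
position: [0.4704, 0.1497, 0.0086]
eef_rot: [0.689, 0.725, -0.0, 0.0]
wrist_force: [-0.4, -0.4, 1.1]
width: 0.0598
grasp_force: 0.4
```

Emit:
arm_command:
  moves: "0.3 0.003 0 0 0 0 0;0.3 0.006 0 0 0 0 0;0.3 0.009 0 0 0 0 0;0.3 0.012 0 0 0 0 0;0.3 0.012 0 0 0 0 0"

```text
clock: 21.58
position: [0.4703, 0.1508, 0.0085]
eef_rot: [0.689, 0.725, -0.001, 0.001]
wrist_force: [-0.5, -6.3, 3.4]
width: 0.06
grasp_force: 3.2
```

Run:
```python
from h import *
o=env.get_obs();print(o["position"],o["wrist_force"],"tcp bay",(o["position"][:2]-O)@EX,(o["position"][:2]-O)@EY)
```

```text
[0.47029018 0.15078176 0.00850455] [-0.45935471 -6.30577391  3.42525194] tcp bay -0.0012185004470557869 0.002896810713651349
```

Emit:
arm_command:
  moves: "0.3 0.004 0 0 0 0 0;0.3 0.008 0 0 0 0 0;0.3 0.008 0 0 0 0 0"

```text
clock: 21.83
position: [0.4703, 0.1508, 0.0084]
eef_rot: [0.689, 0.724, -0.002, 0.002]
wrist_force: [1.1, -11.1, 6.2]
width: 0.0597
grasp_force: 5.6
```

Emit:
arm_command:
  moves: "0.3 -0.005 0 0 0 0 0;0.3 -0.01 0 0 0 0 0;0.3 -0.02 0 0 0 0 0;0.3 -0.05 0 0 0 0 0;0.3 -0.1 0 0 0 0 0;0.3 -0.2 0 0 0 0 0;0.3 -0.3 0 -0.15 0 0 0;0.3 -0.4 0 -0.3 0 0 0;1 -0.5 0 -0.45 0 0 0;1 -0.5 0 -0.6 0 0 0;1 -0.5 0 -0.6 0 0 0;1 -0.5 0 -0.6 0 0 0"

```text
clock: 22.83
position: [0.4783, 0.0286, 0.161]
eef_rot: [0.69, 0.724, 0.002, 0.002]
wrist_force: [-0.2, -0.2, -0.4]
width: 0.0114
grasp_force: 0.0
```

Run:
```python
from h import *
o=env.get_obs();print(o["joint_positions"].round(2),o["position"],o["wrist_force"])
im=env.grab_frame("top");cv2.imwrite("pics/t6.png",im)
m=cv2.cvtColor(im,cv2.COLOR_BGR2HSV)[...,1]<70
for v in range(180,236,4): print(v,"".join("#" if q else "." for q in m[v,270:350]))
```

```text
[ 0.41  0.32 -0.7   2.05  0.27  0.86 -0.4 ] [0.47833138 0.02863154 0.16104131] [-0.15472752 -0.18466979 -0.36831053]
180 .........####################################..............................#####
184 ........#################....############....................####.##############
188 ........#####..........................................#########################
192 ........#####...........................................########################
196 ........#######################..........................#######################
200 ........#######################...........................######################
204 ........#######################.............................####################
208 ........#######################...............................##################
212 ........########################...............................#################
216 .........#######################.................................###############
220 .........#######################...................................#############
224 .........#######################.....................................###########
228 .........#######################........................................########
232 .........#####.............................................................#####
```

The pixel mask shows the roller flush against the backstop, with no gap and square to it. Next is the button.

Run:
```python
from h import *
rows([(*PIV,.13,93),(*PIV,.095,93),(*PIV,.08,93)])
```

```text
0.478 0.451 0.118 0.001 0.000 -0.001
0.478 0.450 0.258 0.001 0.000 -0.001
0.478 0.450 0.318 0.001 0.000 -0.001
```

Emit:
arm_command:
  moves: "1 0.48 0.45 0.06 0 0 0;1 0.48 0.45 0.12 0 0 0;1 0.48 0.45 0.12 0 0 0;1 0.48 0.45 0.12 0 0 0;1 0.48 0.45 0.12 0 0 0;1 0.48 0.45 0.12 0 0 0;1 0.48 0.45 0.12 0 0 0;1 0.48 0.45 0.12 0 0 0;1 0.48 0.45 0.12 0 0 0"

```text
clock: 23.63
position: [0.5819, 0.154, 0.1282]
eef_rot: [0.689, 0.725, -0.001, 0.0]
wrist_force: [-0.7, -0.0, -0.1]
width: -0.0003
grasp_force: 0.0
```

Run:
```python
from h import *
print(env.get_obs()["position"],env.get_obs()["wrist_force"])
rows([(*PIV,.095,93),(*PIV,.08,93)])
```

```text
[0.58192083 0.15396792 0.12818818] [-0.67797902 -0.02092467 -0.0555256 ]
-0.000 0.006 0.133 -0.000 0.000 -0.001
0.000 0.006 0.193 -0.000 0.000 -0.001
```

Emit:
arm_command:
  moves: "1 0 0.004 0.06 0 0 0;1 0 0.004 0.11 0 0 0;1 0 0.004 0.14 0 0 0;1 0 0.004 0.155 0 0 0;1 0 0.004 0.17 0 0 0;1 0 0.004 0.18 0 0 0;1 0 0.004 0.188 0 0 0;1 0 0.004 0.194 0 0 0;1 0 0.004 0.194 0 0 0;1 0 0.004 0.194 0 0 0"

```text
clock: 24.47
position: [0.5838, 0.1556, 0.0803]
eef_rot: [0.689, 0.725, 0.0, 0.0]
wrist_force: [-1.6, -1.2, 4.0]
width: 0.0004
grasp_force: 1.7
```

Emit:
arm_command:
  moves: "1 0 0 0.006 0 0 0;1 0 0 0.006 0 0 0;1 0 0 0.006 0 0 0;1 0 0 0.006 0 0 0;1 0 0 0.006 0 0 0;1 0 0 0.006 0 0 0;1 0 0 0.006 0 0 0;1 0 0 0.006 0 0 0;1 0 0 0.006 0 0 0;1 0 0 0.006 0 0 0;1 0 0 0.006 0 0 0;1 0 0 0.006 0 0 0;1 0 0 0.006 0 0 0;1 0 0 0.006 0 0 0;1 0 0 0.006 0 0 0;1 0 0 0.006 0 0 0;1 0 0 0.006 0 0 0;1 0 0 0.006 0 0 0;1 0 0 0.006 0 0 0;1 0 0 0.006 0 0 0"

```text
clock: 26.13
position: [0.584, 0.1558, 0.08]
eef_rot: [0.689, 0.725, 0.0, 0.001]
wrist_force: [-4.8, -3.6, 13.1]
width: -0.0001
grasp_force: 6.7
```

Emit:
arm_command:
  moves: "1 0 0 0 0 0 0;1 0 0 0 0 0 0;1 0 0 0 0 0 0;1 0 0 0 0 0 0;1 0 0 0 0 0 0;1 0 0 0 0 0 0;1 0 0 0 0 0 0;1 0 0 0 0 0 0;1 0 0 0 0 0 0;1 0 0 0 0 0 0;1 0 0 0 0 0 0;1 0 0 0 0 0 0"

```text
clock: 27.13
position: [0.584, 0.1557, 0.08]
eef_rot: [0.689, 0.725, 0.0, 0.001]
wrist_force: [-4.6, -2.3, 12.9]
width: 0.0001
grasp_force: 6.7
```

Run:
```python
from h import *
a=env.grab_frame("top");b=env.grab_frame("side");cv2.imwrite("pics/t7.png",a);cv2.imwrite("pics/s7.png",b)
def masks(im,us,vs,n):
    m=cv2.cvtColor(im,cv2.COLOR_BGR2HSV)[...,1]<70
    for v in vs: print(v,"".join("#" if q else "." for q in m[v,us[0]:us[1]]))
masks(a,(270,350),range(190,236,3),0)
print(proj("top",[*[(*bay(-.038+0,0),.046)]]),proj("side",[(*bay(-.038,0),.046),(*bay(.112,-.085),.055)]))
h=cv2.cvtColor(b,cv2.COLOR_BGR2HSV)
for p in proj("side",[(*bay(.112,-.085),.055),(*bay(-.0,0),.03),(*bay(-.038,0),.03)]).round().astype(int): print(p,b[p[1],p[0]])
```

```text
190 ........#####..............#..##################################################
193 ........#####....................###############################################
196 ........#######################..###############################################
199 ........#######################..####..#########################################
202 ........#######################..####.....######################################
205 ........#######################..####.......####################################
208 ........#######################..####..........#################################
211 ........#######################...###.............##############################
214 ........########################..###................###########################
217 .........#######################..###..................#########################
220 .........#######################..####....................######################
223 .........#######################..###.......................####################
226 .........#######################...............................#################
229 .........#####################...................................###############
232 .........#####......................................................############
235 .........#####.........................................................#########
[[305.71019912 224.39239306]] [[334.24119384 235.69162868]
 [288.91022451 190.64653013]]
[289 191] [32 35 26]
[318 236] [88 87 88]
[334 241] [100 114  48]
```

The mask shows the blade at columns 303–306 down to row 224, which is shut behind the roller. I'll lift off.

Emit:
arm_command:
  moves: "1 0 0 -0.05 0 0 0;1 0 0 -0.1 0 0 0;1 0 0 -0.25 0 0 0;1 0 0 -0.4 0 0 0;1 0 -0.2 -0.5 0 0 0;1 -0.4 -0.2 -0.5 0 0 0;1 -0.8 -0.3 -0.5 0 0 0;1 -0.8 -0.3 -0.5 0 0 0;1 -0.8 -0.3 -0.5 0 0 0;1 -0.8 -0.3 -0.5 0 0 0;1 -0.8 -0.3 -0.5 0 0 0;1 -0.8 -0.3 -0.5 0 0 0"

```text
clock: 28.23
position: [0.5191, -0.0506, 0.2043]
eef_rot: [0.69, 0.723, 0.0, 0.001]
wrist_force: [0.1, 1.5, 0.3]
width: -0.0002
grasp_force: 0.0
```

```bash
python3 look.py pics/c8.png
```

```text
[ 0.54  0.33 -0.68  1.91  0.25  0.98 -0.2 ] [ 0.51909861 -0.05062059  0.20428122] [0.08930076 1.53918191 0.25383297]
```

View pics/c8.png

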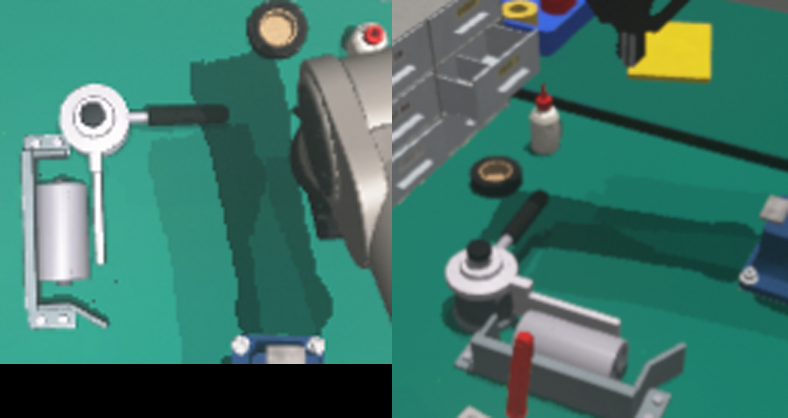

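The roller at (63,230) lies against the backstop. The gate runs from (96,150) to (100,263) and is shut behind it, the handle is back, and the bystanders are unmoved.

```bash
python3 -c "
from cell import env
print(env.close_job())"
```

```text
the job is handed in; nothing more can be done
None
```

The job is handed in at about 28 s: the roller rests against the backstop, the lever has sprung all the way back, the gate is shut behind the roller, and the tape and bottle have not moved. To square the roller I gripped it once and turned it about 9° on the bench, without lifting it.

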